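Bolt the key box shut

ROBOT

A 6-joint arm with a two-finger parallel gripper is mounted at the origin on the work surface. World frame = base frame: x ahead of the robot, y to its left, z up, the work surface at z = 0. Lengths are in mm, angles in degrees, forces in N, time in s.
With the tool pointing down it reaches from about 350 to 850 mm from the base axis. Payload 8.1 kg.
Tool frame: the origin (TCP) lies at the very end of the fingers, on their centre line; the grasp point (between the pads) lies 19 mm behind it (pinch_z is the z of the grasp point in the tool frame, in mm); z points along the fingers, y is the direction in which the jaws open and shut (so a half turn about z gives the same grasp; the last joint's range is limited). The gripper opens to 85 mm and grips with 20 to 120 N. Pads are 22 mm wide; open, the fingers measure 114 mm over their backs; the gripper's body (76 mm by 85 mm) begins 54 mm behind the grasp point. The pads swing forward as they close: fully open they stand 13 mm farther back than shut.
Start: joints at [69.706, 7.471, 85.268, -0, 87.261, -4.893], TCP at [159.323, 578.465, 208.392] pointing down, gripper open.
Joint ranges: [-169.43, 169.43], [-51.17, 129.36], [1.28, 143.12], [-76.62, 256.62], [0, 156.53], [-152.29, 152.29]. Speed limits (degrees/s): [136.94, 136.94, 159.86, 180, 180, 180].

INTERFACE

Orientations are given as [roll, pitch, yaw] about the fixed x, y, z axes, in that order (R = Rz(yaw) Ry(pitch) Rx(roll)).
In Python, from bench import * gives the robot as it stands.
- The arm moves only by the shell command python3 -m creep 'ROWS' [FORCE]. ROWS is a JSON object of lists of equal length, an entry for each row: "translation": the shift along the tool's x, y, z in mm, a list of three; "rotation": the turn, a rotation vector about the tool's x, y, z in rad, a list of three; "claw": the finger opening in mm, from 0 to 85.4. In form: {"translation": [[dx, dy, dz], ...], "rotation": [[ax, ay, az], ...], "claw": [claw, ...]}. A call has 1 to 10 rows; each row shifts and turns the commanded pose from where the row before left it, along the tool's axes as they then stand; what a row does not reach is not made up. A row lasts 1/10 s, in which the tool goes at most 50 mm and 8.59 degrees, less where a joint would pass 70% of its speed; a pose out of reach is approached as far as the arm can. A call is refused whole if a number of a shift passes 50 or a number of a turn 0.15, either way. A call with a gripper value outside its range is refused whole. The fingers move at their own pace and stop on an object; FORCE is the grip in N (left out, the last holds). Time passes only in rows, so rows that do not move let the fingers close. It gives the time, the measured TCP pose, the force and the opening at its end, in the units of the state.
- sense(): the state, without advancing time (a new reading comes with each control period).
- snapshot(name): name is "side" or "top"; returns a dict with "frame" (480x640x3 uint8, red, green, blue), "intrinsics" (3x3 intrinsics, pixels), "extrinsics" (4x4, takes a point from camera to world coordinates). Camera axes: x right, y up, looking along -z (the intrinsics and any distortion apply to the point x, -y, -z); pixel columns grow to the right and rows downward; lengths in mm; the calibration is good to about 2 mm. A picture is of the moment at which its call begins. There is no depth.
- hand_in(): hands the job in, once; it reports no verdict.
The state is a dict: "time": time; "joint_pos": joint angles; "qd": joint speeds; "joint_efforts": joint torques, N m; "tool_pos": TCP position; "tcp_rot": TCP orientation; "ft_force": force on the tool from outside, world axes, zero at the start; "wrist_torque": the same for the moment, N m; "finger_gap": finger opening in mm.
Only numpy, scipy, OpenCV 4.12 (cv2) and the standard library are available. Lean on these libraries where they do the work, as an engineer would, in place of code of your own. Each camera call takes 0.05 s, during which the arm holds its last target.

TASK

Bolt the green key box shut: with the outside of the fingers, push the red-tipped upright handle along its slot until the bolt is fully home in the brass keeper, then push the handle over sideways into the locking notch as far as it goes, and leave it there. Only push the handle, never take it between the fingers, and do not disturb the cylinder, jar and padlock on the lid.

Things in the scene. Friction and masses are not known exactly. Their poses are not given: they have to be found in the camera images.
- keybox: Heavy fixed green steel box, 220 mm (its x) by 300 mm (its y) by 70 mm high; origin at the centre of its underside on the bench, z up. A bolt in a steel housing is mounted across the middle of the lid: housing 32 mm wide in x (x = -16 to +16), 110 mm long (y = -55 to +55), its top 96 mm above the bench. The slot in its top runs along y at x = 0.
- notch (a point): Mouth of the locking notch, level with the housing's top (96 mm above the bench), on the slot's centre line. The notch is 18 mm wide and opens from the +y end of the 14 mm wide slot sideways towards the box's +x, so slot and notch make an L.
- keeper (a point): Middle of the top of the brass keeper that receives the bolt, at the box's y = +112 mm, x = 0, 100 mm above the bench; 28 mm long (y), about 32 mm wide, feet to 66 mm.
- handle_ball (a point): Centre of the red ball, 18 mm in diameter, on the end of the bolt's handle. The steel stem, 10 mm in diameter, runs from the bolt's axis (86 mm above the bench, box x = 0) 56 mm out to this centre; upright, it is 142 mm above the bench. The point's z axis points out along the stem, its y axis along the bolt (box +y).
- bolt (a joint): How far the bolt has been pushed towards the box's +y (towards the keeper), in m: 0 fully drawn, 0.060 fully home against its stop. The handle stands at box y = -0.030 + this value. It slides with a drag of about 2.5 N and stays where it is left.
- handle (a joint): Angle of the handle about the bolt's axis, in rad: 0 upright, growing towards the box's +x, 1.1 at its stop in the notch (ball centre then 50 mm to +x, 111 mm above the bench). Away from the notch the slot keeps it upright within about 0.2; it can lean over only with the bolt at 0.054 or more. It takes about 1 N at the ball and stays where it is left.
- cylinder_mid (a point): Bystander: brass lock cylinder standing on the lid, 28 mm in diameter, 34 mm high; its centre half-way up. Leave it alone.
- pinjar_mid (a point): Bystander: small amber jar with a black cap standing on the lid, 34 mm in diameter, 40 mm high; its centre half-way up. Leave it alone.
- padlock_mid (a point): Bystander: brass padlock lying flat on the lid, body 45 by 42 mm, 22 mm thick, with a steel shackle that reaches 54 mm from the body's centre; this point is the body's centre. Leave it alone.

How it is judged:
By the outcome, as a careful person would: the job done as asked, in the order asked, and still so for the second after the job is handed in, with the robot touching nothing.
It also fails if it takes over 42 s, if anything falls off the work surface, if the arm or the gripper's body presses on something with over 40 N, if the wrist force passes 120 N, or if a joint passes its speed limit or range.

## Working session

There is one attempt and no reset: what is moved stays moved. The work goes in short steps, Python scripts to look and compute and a shell command to move; the robot and the scene stay as the last step left them, time stands still between calls to the robot, and variables do not carry over. Pictures are saved under pics/ and viewed, and the job is handed in when it is done.

```bash
mkdir -p pics; ls; python3 - <<'E'
from bench import *
import cv2,numpy as np
s=sense();print(s)
for n in("top","side"):
    r=snapshot(n);cv2.imwrite(f"pics/{n}0.png",r["frame"][:,:,::-1]);print(n,r["intrinsics"],r["extrinsics"],[k for k in r])
E
```

```text
pics
{'time': 0.0, 'joint_pos': array([ 6.97046522e+01,  7.51486833e+00,  8.53305040e+01,  1.12582059e-03,
        8.72609852e+01, -4.89295047e+00]), 'qd': array([ 0.04595491, -0.01950365,  0.02232112, -0.02962991, -0.04261992,
        0.03854165]), 'joint_efforts': array([-1.89771417e-03, -5.69410908e+01, -5.00545442e+01, -2.70640221e-04,
        1.50946289e-02, -1.72465332e-05]), 'tool_pos': array([159.12028765, 577.89753499, 207.3352298 ]), 'tcp_rot': array([-1.79894126e+02, -1.01920197e-02,  1.64597538e+02]), 'ft_force': array([ 0.30328603, -0.13077177,  0.41130338]), 'wrist_torque': array([0.01332448, 0.03259049, 0.00236324]), 'finger_gap': 85.11219100202908}
top [[487.29133049   0.         316.64111815]
 [  0.         487.29133049 234.59818979]
 [  0.           0.           1.        ]] [[-9.21277456e-03  9.95052482e-01 -9.89226094e-02  5.19420330e+02]
 [-9.98777714e-01 -1.39609872e-02 -4.74148539e-02  2.85878926e+01]
 [-4.85613254e-02  9.83648753e-02  9.93964863e-01  7.89795377e+02]
 [ 0.00000000e+00  0.00000000e+00  0.00000000e+00  1.00000000e+00]] ['frame', 'intrinsics', 'extrinsics']
side [[464.5322103    0.         309.22700114]
 [  0.         464.5322103  242.21608986]
 [  0.           0.           1.        ]] [[ 9.66255095e-01  1.85739084e-01 -1.78471521e-01  4.51743458e+02]
 [-2.57376916e-01  7.24153085e-01 -6.39812029e-01 -3.64196400e+02]
 [ 1.04026022e-02  6.64156083e-01  7.47521561e-01  5.94159700e+02]
 [ 0.00000000e+00  0.00000000e+00  0.00000000e+00  1.00000000e+00]] ['frame', 'intrinsics', 'extrinsics']
```

View pics/top0.png

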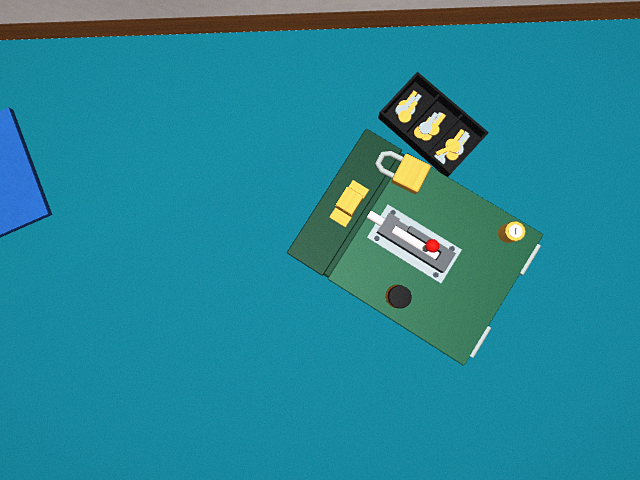

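View pics/side0.png

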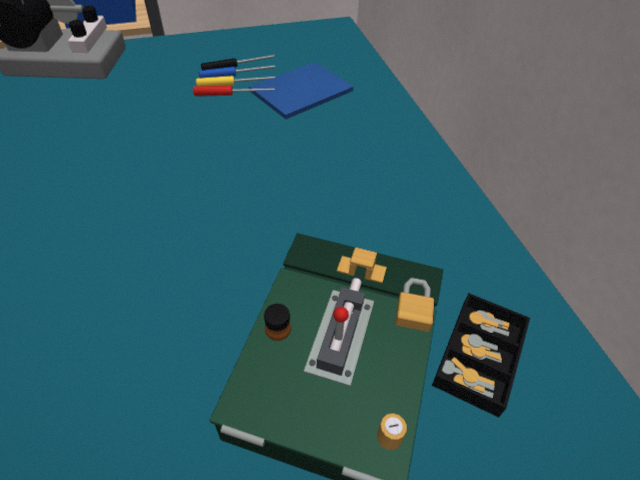

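```bash
python3 - <<'E'
import cv2
a=cv2.imread("pics/top0.png")[110:380,280:560];cv2.imwrite("pics/ztop.png",cv2.resize(a,None,fx=2.2,fy=2.2,interpolation=2)) 
a=cv2.imread("pics/side0.png")[225:480,205:475];cv2.imwrite("pics/zside.png",cv2.resize(a,None,fx=2.2,fy=2.2,interpolation=2))
E
```

```text
(no output)
```

View pics/ztop.png

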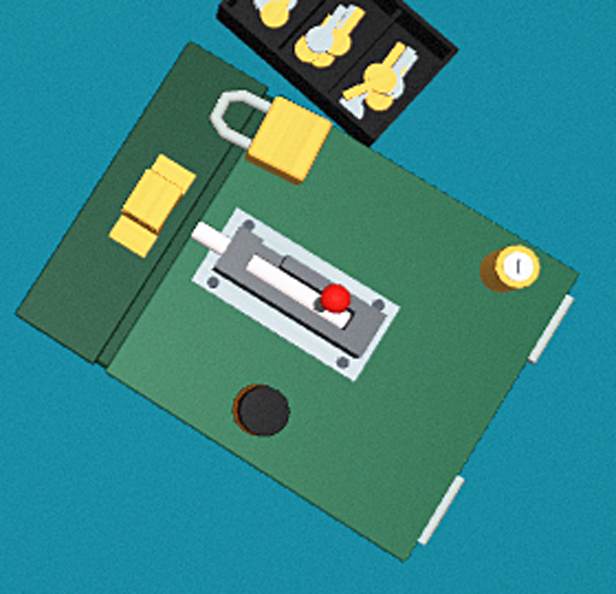

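View pics/zside.png

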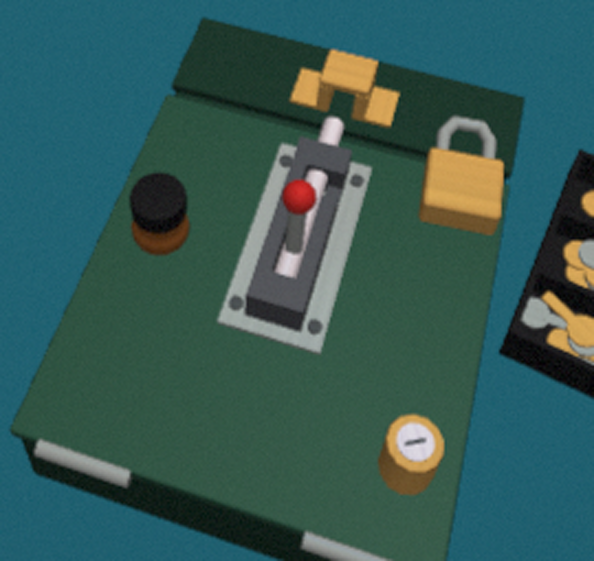

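```bash
cat >h.py <<'E'
import numpy as np,cv2
from scipy.optimize import least_squares
T=(np.array([[487.29133049,0,316.64111815],[0,487.29133049,234.59818979],[0,0,1]]),np.array([[-9.21277456e-03,9.95052482e-01,-9.89226094e-02,5.19420330e+02],[-9.98777714e-01,-1.39609872e-02,-4.74148539e-02,2.85878926e+01],[-4.85613254e-02,9.83648753e-02,9.93964863e-01,7.89795377e+02],[0,0,0,1]]))
S=(np.array([[464.5322103,0,309.22700114],[0,464.5322103,242.21608986],[0,0,1]]),np.array([[9.66255095e-01,1.85739084e-01,-1.78471521e-01,4.51743458e+02],[-2.57376916e-01,7.24153085e-01,-6.39812029e-01,-3.64196400e+02],[1.04026022e-02,6.64156083e-01,7.47521561e-01,5.94159700e+02],[0,0,0,1]]))
def proj(c,P):
    K,E=c;p=(np.atleast_2d(P)-E[:3,3])@E[:3,:3];p=p*[1,-1,-1];q=p@K.T;return q[:,:2]/q[:,2:]
def atz(c,uv,z):
    K,E=c;d=E[:3,:3]@(np.linalg.inv(K)@[uv[0],uv[1],1]*np.array([1,-1,-1]));o=E[:3,3];return o+d*(z-o[2])/d[2]
def tri(u,v):
    def f(P):return np.r_[proj(T,P)[0]-u,proj(S,P)[0]-v]
    r=least_squares(f,[500,-100,100]);return r.x,r.fun
E
python3 - <<'E'
from h import *
for n,u,v in[("ball",(432.7,245.5),(341.4,314.1)),("keeper",(349,201),(363.6,257.7)),("c+-",(287.7,252.7),(297.7,233.2)),("c++",(367.7,129.5),(443.2,269.5)),("c--",(464.5,364.5),(210.5,421.4))]:
    print(n,*tri(u,v))
obs=[(T,(464.5,364.5),(-110,-150,70)),(T,(542.7,234.1),(110,-150,70)),(T,(287.7,252.7),(-110,150,66)),(T,(367.7,129.5),(110,150,66)),(T,(349,201),(0,112,100)),
(S,(363.6,257.7),(0,112,100)),(S,(297.7,233.2),(-110,150,66)),(S,(443.2,269.5),(110,150,66)),(S,(210.5,421.4),(-110,-150,70)),(T,(432.7,245.5),0),(S,(341.4,314.1),0)]
def f(p):
    a=p[2];R=np.array([[np.cos(a),-np.sin(a),0],[np.sin(a),np.cos(a),0],[0,0,1]]);o=[]
    for c,uv,P in obs:
        if P==0:P=(0,p[3],142)
        o.append(proj(c,R@np.array(P)+[p[0],p[1],0])[0]-uv)
    return np.concatenate(o)
r=least_squares(f,[500,-100,-1,-20],loss='soft_l1');print(r.x,np.degrees(r.x[2]));print(f(r.x).reshape(-1,2).round(1))
a=r.x[2];R=np.array([[np.cos(a),-np.sin(a)],[np.sin(a),np.cos(a)]])
for n,c,uv,z in[("cylT",T,(280+518/2.2,110+266/2.2),104),("cylS",S,(205+415/2.2,225+442/2.2),104),("jarT",T,(280+263/2.2,110+410/2.2),110),("jarS",S,(205+160/2.2,225+202/2.2),110),("padT",T,(280+295/2.2,110+138/2.2),92),("padS",S,(205+465/2.2,225+182/2.2),92),("shT",T,(280+215/2.2,110+112/2.2),81),("shS",S,(205+467/2.2,225+120/2.2),81)]:
    P=atz(c,uv,z);print(n,P.round(1),(R.T@(P[:2]-r.x[:2])).round(1))
E
```

```text
ball [566.98363205 -93.40833526 142.96376252] [-0.03801653  0.1782119   0.15729652 -0.01477968]
keeper [636.2847764   14.66151463  96.98187599] [ 0.01655424 -0.06979201 -0.06897368  0.00758176]
c+- [564.49663024 106.15043225  70.62365494] [-0.01394643  0.07691427  0.0806579  -0.00584593]
c++ [748.95979292 -15.67213126  72.0818458 ] [ 0.02398061 -0.0784407  -0.07646539  0.01188539]
c-- [ 400.65815999 -147.05559418   67.78918282] [-0.05588119  0.5477203   0.43473231 -0.00817514]
[ 5.75540493e+02 -8.02477381e+01 -5.73378910e-01 -1.54615285e+01] -32.852191580919545
[[-0.   0. ]
 [-0.   0.4]
 [ 0.8  0.3]
 [-1.4  1. ]
 [ 0.6 -0.4]
 [ 0.3 -0.9]
 [ 0.2  2.4]
 [-1.3  1.6]
 [ 1.1 -1.4]
 [-0.3  0.1]
 [ 0.2  0.3]]
cylT [ 588.9 -215.3  104. ] [  84.5 -106.1]
cylS [ 588.2 -215.1  104. ] [  83.8 -106.4]
jarT [500.1 -52.3 110. ] [-78.5 -17.4]
jarS [498.8 -57.8 110. ] [-76.6 -22.8]
padT [676.7 -79.9  92. ] [84.8 55.2]
padS [676.3 -77.8  92. ] [83.4 56.7]
shT [698.  -28.9  81. ] [ 75.  109.6]
shS [701.3 -28.9  81. ] [ 77.8 111.4]
```

```bash
cat >>h.py <<'E'
def Rz(a):return np.array([[np.cos(a),-np.sin(a),0],[np.sin(a),np.cos(a),0],[0,0,1]])
obs=[(T,(464.5,364.5),(-110,-150,70)),(T,(542.7,234.1),(110,-150,70)),(T,(287.7,252.7),(-110,150,70)),(T,(367.7,129.5),(110,150,70)),(T,(349,201),(0,112,100)),
(S,(363.6,257.7),(0,112,100)),(S,(297.7,233.2),(-110,150,70)),(S,(443.2,269.5),(110,150,70)),(S,(210.5,421.4),(-110,-150,70)),(T,(432.7,245.5),0),(S,(341.4,314.1),0)]
def f(p):
    o=[]
    for c,uv,P in obs:
        if P==0:P=(0,p[3],142)
        o.append(proj(c,Rz(p[2])@np.array(P)+[p[0],p[1],0])[0]-uv)
    return np.concatenate(o)
P0=least_squares(f,[500,-100,-1,-20],loss='soft_l1').x
def box2w(b):return Rz(P0[2])@np.array(b,float)+[P0[0],P0[1],0]
def w2box(w):return Rz(P0[2]).T@(np.array(w,float)-[P0[0],P0[1],0])
from scipy.spatial.transform import Rotation as Ro
def state():
    from bench import sense
    s=sense();print("t",round(s["time"],2),"tcp",s["tool_pos"].round(1),"rot",s["tcp_rot"].round(2),"box",w2box(s["tool_pos"]).round(1),"F",s["ft_force"].round(1),"Fbox",(Rz(P0[2]).T@s["ft_force"]).round(1),"gap",round(s["finger_gap"],1),"q",s["joint_pos"].round(0));return s
def togo(b,yaw=None):
    s=state();R=Ro.from_euler("xyz",s["tcp_rot"],degrees=True)
    yaw=np.degrees(P0[2])+180 if yaw is None else yaw
    rv=(R.inv()*Ro.from_euler("xyz",[180,0,yaw],degrees=True)).as_rotvec()
    print("rotvec tool",rv.round(3),"shift in present tool axes",(R.inv().apply(box2w(b)-s["tool_pos"])).round(1),"shift in aligned axes",(Ro.from_euler("xyz",[180,0,yaw],degrees=True).inv().apply(box2w(b)-s["tool_pos"])).round(1))
E
python3 - <<'E'
from h import *
print(P0,np.degrees(P0[2]),f(P0).reshape(-1,2).round(1).tolist())
print(box2w((0,-60,119)),proj(T,[159,578,208]),proj(S,[159,578,208]),"microscope px at z0",atz(S,(60,75),0))
togo((0,-60,210))
E
```

```text
[ 5.75297297e+02 -8.05540872e+01 -5.73746279e-01 -1.50694177e+01] -32.873240282873454 [[0.2, 0.2], [0.2, 0.6], [0.7, 0.2], [-1.0, 0.3], [0.9, -0.3], [0.3, -0.7], [0.1, 0.8], [-0.7, 0.2], [0.9, -1.1], [-0.3, 0.1], [0.2, 0.3]]
[ 542.73036201 -130.94649483  119.        ] [[-126.5093984   597.51760233]] [[16.20792587 36.61390565]] microscope px at z0 [136.09828969 836.27299968   0.        ]
t 0.1 tcp [159.1 578.  207.4] rot [-1.7991e+02 -1.0000e-02  1.6460e+02] box [-706.9  327.2  207.4] F [0.3 0.3 0.3] Fbox [0.1 0.4 0.3] gap 85.6 q [70.  8. 85.  0. 87. -5.]
rotvec tool [-0.002  0.     0.305] shift in present tool axes [-558.1 -581.6   -1.7] shift in aligned axes [-706.9 -387.2   -2.6]
```

```bash
python3 -m creep '{"translation":[[-8,-8,-10],[-20,-20,-10],[-28,-29,0],[-28,-29,0],[-28,-29,0],[-28,-29,0],[-28,-29,0],[-28,-29,0],[-28,-29,0],[-28,-29,0]],"rotation":[[0,0,0],[0,0,0],[0,0,0],[0,0,0],[0,0,0],[0,0,0],[0,0,0],[0,0,0],[0,0,0],[0,0,0]],"claw":[0,0,0,0,0,0,0,0,0,0]}' 40
python3 -m creep '{"translation":[[-28,-29,0],[-28,-29,0],[-28,-29,0],[-28,-29,0],[-28,-29,0],[-28,-29,0],[-28,-29,0],[-28,-29,0],[-20,-20,0],[-8,-8,0]],"rotation":[[0,0,0],[0,0,0],[0,0,0],[0,0,0],[0,0,0],[0,0,0],[0,0,0],[0,0,0],[0,0,0],[0,0,0]],"claw":[0,0,0,0,0,0,0,0,0,0]}' 40
python3 -c "
from h import *
togo((0,-60,180))"
```

```text
time: 1.1
tool_pos: [333.7, 258.9, 229.1]
tcp_rot: [180.0, 0.1, 164.6]
ft_force: [0.4, 0.4, 0.4]
finger_gap: -0.2
time: 2.1
tool_pos: [507.4, -59.5, 228.8]
tcp_rot: [-180.0, 0.0, 164.4]
ft_force: [-0.4, 0.9, -0.5]
finger_gap: 0.1
t 2.1 tcp [507.4 -59.5 228.8] rot [-1.7996e+02  2.0000e-02  1.6444e+02] box [-68.4 -19.2 228.8] F [-0.4  0.9 -0.5] Fbox [-0.9  0.5 -0.5] gap 0.1 q [-12.  -7.  98.  -0.  89. -87.]
rotvec tool [-0.001  0.     0.302] shift in present tool axes [-53.2 -59.3  48.8] shift in aligned axes [-68.4 -40.8  48.8]
```

```bash
python3 -m creep '{"translation":[[0,0,0],[0,0,0],[0,0,0],[-10,-6,0],[-18,-11,0],[-20,-12,0],[-15,-9,0],[-5,-3,0],[0,0,0]],"rotation":[[0,0,0.1],[0,0,0.1],[0,0,0.102],[0,0,0],[0,0,0],[0,0,0],[0,0,0],[0,0,0],[0,0,0]],"claw":[0,0,0,0,0,0,0,0,0]}' 40
python3 - <<'E'
from h import *
togo((0,-60,120))
from bench import *
for n in("top","side"):
    r=snapshot(n);a=r["frame"][:,:,::-1];a=a[110:380,280:560] if n=="top" else a[120:420,205:475];cv2.imwrite(f"pics/{n}1.png",cv2.resize(a,None,fx=2,fy=2,interpolation=2))
E
```

```text
time: 3.0
tool_pos: [542.2, -128.6, 228.2]
tcp_rot: [-180.0, -0.0, 147.3]
ft_force: [-1.5, -0.2, -0.4]
finger_gap: -0.3
t 3.0 tcp [ 542.2 -128.6  228.2] rot [-1.8000e+02 -3.0000e-02  1.4729e+02] box [ -1.7 -58.3 228.2] F [-1.5 -0.2 -0.4] Fbox [-1.1 -1.  -0.4] gap -0.3 q [-19.   0.  91.   0.  89. -76.]
rotvec tool [-0.    -0.001  0.003] shift in present tool axes [ -1.8  -1.7 108.2] shift in aligned axes [ -1.7  -1.7 108.2]
```

View pics/top1.png

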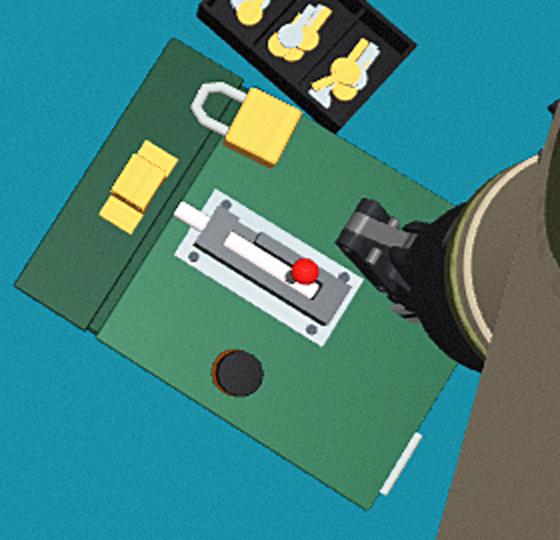

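View pics/side1.png

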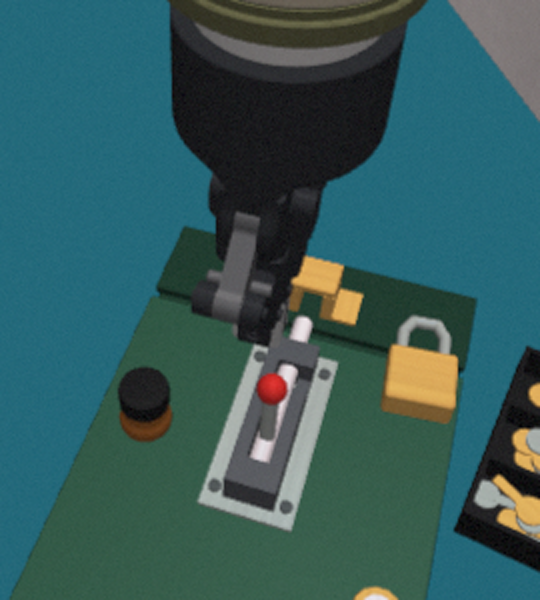

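```bash
python3 -m creep '{"translation":[[-1.7,0,10],[0,0,20],[0,0,25],[0,0,25],[0,0,15],[0,0,5],[0,0,0]],"rotation":[[0,0,0.003],[0,0,0],[0,0,0],[0,0,0],[0,0,0],[0,0,0],[0,0,0]],"claw":[0,0,0,0,0,0,0]}' 40
python3 - <<'E'
from h import *
togo((0,-60,128))
from bench import *
for n in("top","side"):
    r=snapshot(n);a=r["frame"][:,:,::-1];a=a[110:380,280:560] if n=="top" else a[120:420,205:475];cv2.imwrite(f"pics/{n}2.png",cv2.resize(a,None,fx=2,fy=2,interpolation=2))
E
```

```text
time: 3.8
tool_pos: [543.2, -128.5, 127.8]
tcp_rot: [-180.0, -0.1, 147.1]
ft_force: [1.1, -0.4, -0.2]
finger_gap: 0.0
t 3.8 tcp [ 543.2 -128.5  127.8] rot [-1.7998e+02 -7.0000e-02  1.4715e+02] box [ -0.9 -57.7 127.8] F [ 1.1 -0.4 -0.2] Fbox [ 1.1  0.3 -0.2] gap 0.0 q [-19.   4.  97.   0.  79. -76.]
rotvec tool [-0.    -0.001  0.   ] shift in present tool axes [-0.9 -2.3 -0.2] shift in aligned axes [-0.9 -2.3 -0.2]
```

View pics/side2.png

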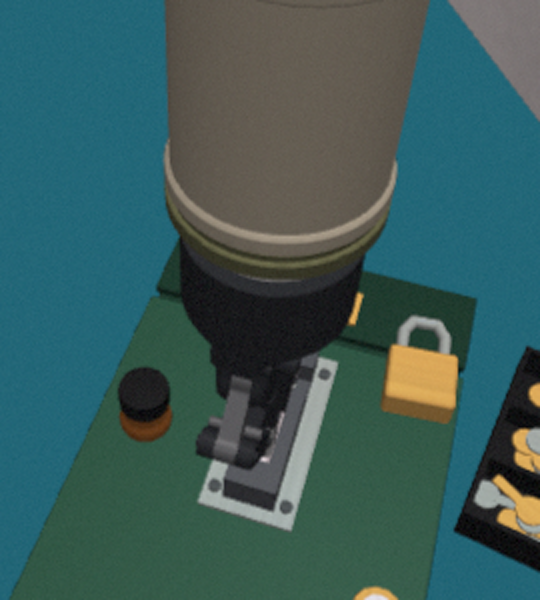

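View pics/top2.png

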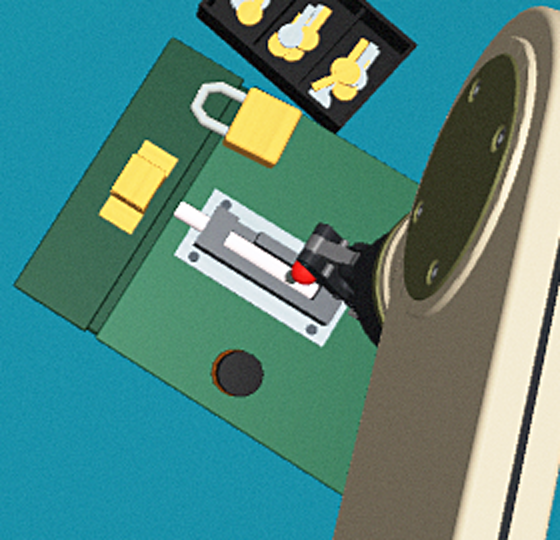

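```bash
python3 -m creep '{"translation":[[-0.9,5,0],[0,5,0],[0,5,0],[0,5,0],[0,5,0],[0,5,0],[0,5,0],[0,5,0],[0,0,0]],"rotation":[[0,0,0],[0,0,0],[0,0,0],[0,0,0],[0,0,0],[0,0,0],[0,0,0],[0,0,0],[0,0,0]],"claw":[0,0,0,0,0,0,0,0,0]}' 40
python3 - <<'E'
from h import *
togo((0,5,128))
from bench import *
for n in("top","side"):
    r=snapshot(n);a=r["frame"][:,:,::-1];a=a[110:380,280:560] if n=="top" else a[120:420,205:475];cv2.imwrite(f"pics/{n}3.png",cv2.resize(a,None,fx=2,fy=2,interpolation=2))
E
```

```text
time: 4.8
tool_pos: [566.4, -95.2, 128.3]
tcp_rot: [180.0, -0.0, 147.2]
ft_force: [-0.0, -0.3, 0.9]
finger_gap: -0.3
t 4.8 tcp [566.4 -95.2 128.3] rot [ 1.7999e+02 -1.0000e-02  1.4716e+02] box [  0.4 -17.1 128.3] F [-0.  -0.3  0.9] Fbox [ 0.2 -0.3  0.9] gap -0.3 q [-15.   6.  95.   0.  79. -72.]
rotvec tool [ 0.    -0.     0.001] shift in present tool axes [ 0.4 22.1  0.3] shift in aligned axes [ 0.4 22.1  0.3]
```

View pics/side3.png

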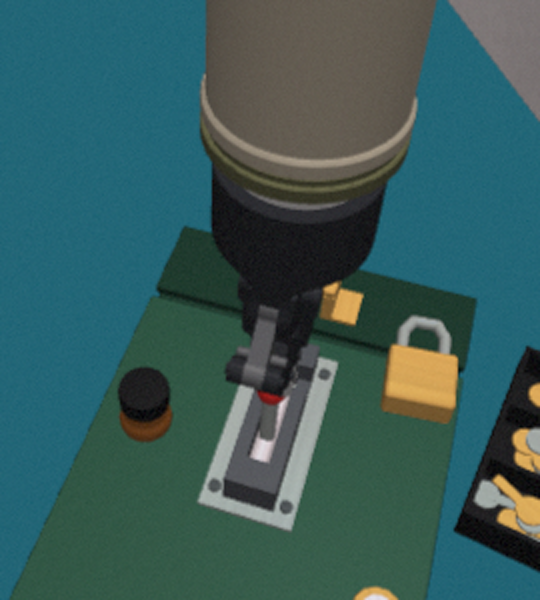

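View pics/top3.png

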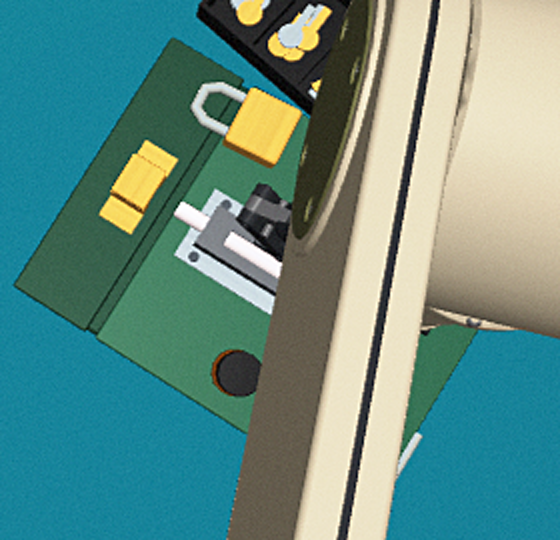

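```bash
python3 - <<'E'
from h import *
for n,P in[("tcp",(566.4,-95.2,128.3)),("tcp+30z",(566.4,-95.2,158.3)),("ball",box2w((0,-15,142)))]:
    print(n,((proj(S,P)-[205,120])*2).round(),((proj(T,P)-[280,110])*2).round())
E
python3 - <<'E'
import cv2
a=cv2.imread("pics/side3.png")[280:480,180:380];cv2.imwrite("pics/side3z.png",cv2.resize(a,None,fx=3,fy=3,interpolation=2))
E
```

```text
tcp [[272. 405.]] [[304. 274.]]
tcp+30z [[275. 376.]] [[313. 270.]]
ball [[273. 389.]] [[305. 271.]]
```

View pics/side3z.png

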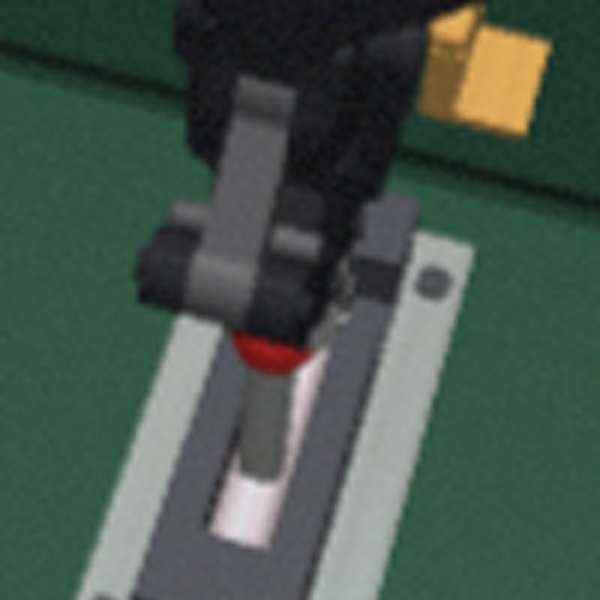

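```bash
python3 - <<'E'
from h import *
for n,P in[("1",(542.2,-128.6,228.2)),("2",(543.2,-128.5,127.8)),("3",(566.4,-95.2,128.3))]:
    print(n,((proj(S,P)-[205,120])*2).round(),((proj(T,P)-[280,110])*2).round())
import cv2
for n in(1,2):
    a=cv2.imread(f"pics/side{n}.png")[180:500,130:400];cv2.imwrite(f"pics/side{n}z.png",cv2.resize(a,None,fx=1.8,fy=1.8,interpolation=2))
a=cv2.hconcat([cv2.imread(f"pics/side{n}z.png")[:,:400] for n in(1,2)]);cv2.imwrite("pics/c12.png",a)
E
```

```text
1 [[257. 362.]] [[398. 303.]]
2 [[250. 464.]] [[355. 308.]]
3 [[272. 405.]] [[304. 274.]]
```

View pics/c12.png

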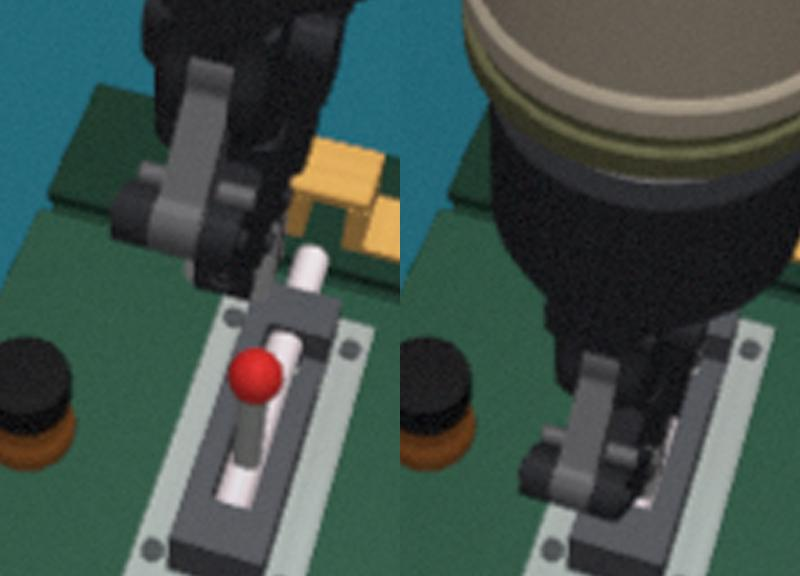

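```bash
python3 -m creep '{"translation":[[0,0,-10],[0,0,-20],[0,0,-20],[0,0,-10],[0,-10,0],[0,-20,0],[0,-20,0],[0,-20,0],[0,-10,0],[0,0,0]],"rotation":[[0,0,0],[0,0,0],[0,0,0],[0,0,0],[0,0,0],[0,0,0],[0,0,0],[0,0,0],[0,0,0],[0,0,0]],"claw":[0,0,0,0,0,0,0,0,0,0]}' 40
python3 - <<'E'
from h import *
s=state()
from bench import *
ims=[]
for n,c in(("top",T),("side",S)):
    r=snapshot(n);a=r["frame"][:,:,::-1].copy();cv2.imwrite(f"pics/{n}4.png",a)
    u=proj(c,s["tool_pos"])[0];print(n,u)
    x,y=u.astype(int);x0,y0=max(x-60,0),max(y-80,0);b=cv2.resize(a[y0:y0+150,x0:x0+130],None,fx=3,fy=3,interpolation=2)
    cv2.drawMarker(b,(int((u[0]-x0)*3),int((u[1]-y0)*3)),(255,0,255),0,14,1);b=cv2.resize(b,(390,450));ims.append(b)
cv2.imwrite("pics/c4.png",cv2.hconcat(ims))
E
```

```text
time: 5.9
tool_pos: [521.6, -164.1, 187.7]
tcp_rot: [-180.0, -0.1, 147.0]
ft_force: [0.9, -1.2, 0.8]
finger_gap: -0.2
t 5.9 tcp [ 521.6 -164.1  187.7] rot [-1.7998e+02 -6.0000e-02  1.4701e+02] box [  0.2 -99.3 187.7] F [ 0.9 -1.2  0.8] Fbox [ 1.4 -0.5  0.8] gap -0.2 q [-23.  -0.  95.  -0.  85. -80.]
top [499.82039985 279.54642871]
side [321.50636408 359.36977488]
```

View pics/c4.png

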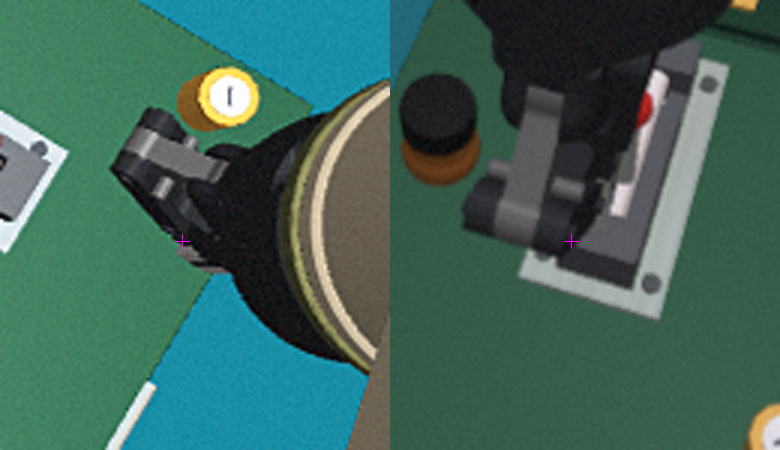

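```bash
python3 -m creep '{"translation":[[0,0,0],[0,0,0],[0,0,0],[0,0,0],[0,0,0],[0,0,0],[0,0,0],[0,0,0],[0,0,0],[0,0,0]],"rotation":[[0,0,0.143],[0,0,0.143],[0,0,0.143],[0,0,0.143],[0,0,0.143],[0,0,0.143],[0,0,0.143],[0,0,0.143],[0,0,0.143],[0,0,0.143]],"claw":[0,0,0,0,0,0,0,0,0,0]}' 40
python3 -m creep '{"translation":[[0,0,0],[0,0,0]],"rotation":[[0,0,0.14],[0,0,0]],"claw":[0,0]}' 40
cat > look.py <<'E'
from h import *
import sys
from bench import *
k=sys.argv[1]
s=state();ims=[]
for n,c in(("top",T),("side",S)):
    r=snapshot(n);a=r["frame"][:,:,::-1].copy();cv2.imwrite(f"pics/{n}{k}.png",a)
    u=proj(c,s["tool_pos"])[0];print(n,u)
    x,y=u.astype(int);x0,y0=min(max(x-60,0),510),min(max(y-80,0),330);b=cv2.resize(a[y0:y0+150,x0:x0+130],None,fx=3,fy=3,interpolation=2)
    cv2.drawMarker(b,(int((u[0]-x0)*3),int((u[1]-y0)*3)),(255,0,255),0,14,1);ims.append(b)
cv2.imwrite(f"pics/c{k}.png",cv2.hconcat(ims))
E
python3 look.py 5
```

```text
time: 7.0
tool_pos: [523.1, -162.0, 188.2]
tcp_rot: [-180.0, -0.0, 64.9]
ft_force: [-0.2, -0.1, 0.1]
finger_gap: -0.4
time: 7.2
tool_pos: [523.1, -162.1, 188.2]
tcp_rot: [-180.0, -0.0, 57.1]
ft_force: [0.0, 0.4, -0.3]
finger_gap: 0.2
t 7.2 tcp [ 523.1 -162.1  188.2] rot [-1.7999e+02 -1.0000e-02  5.7100e+01] box [  0.4 -96.8 188.2] F [ 0.   0.4 -0.3] Fbox [-0.2  0.3 -0.3] gap 0.2 q [-23.  -0.  95.   0.  85.  10.]
top [498.24287398 278.32404011]
side [322.44718819 356.90532283]
```

View pics/c5.png

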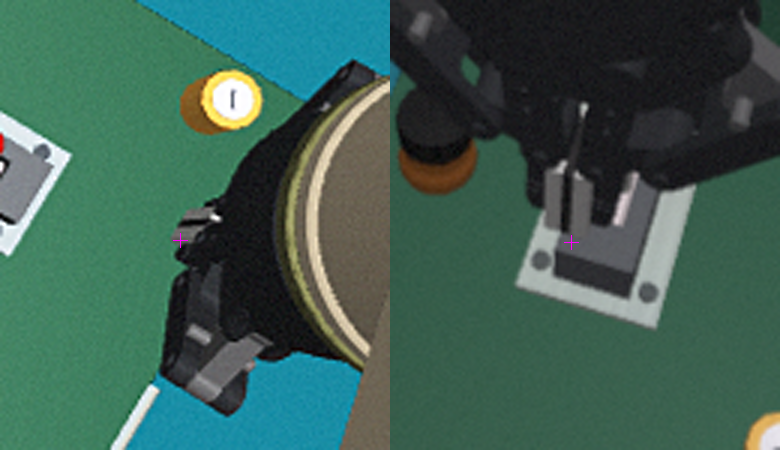

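```bash
python3 - <<'E'
import cv2
for n in("top","side"):
  a=cv2.imread(f"pics/{n}5.png"); a=a[110:380,280:560] if n=="top" else a[225:480,205:475]
  cv2.imwrite(f"pics/{n}5z.png",cv2.resize(a,None,fx=2.2,fy=2.2,interpolation=2))
E
```

```text
(no output)
```

View pics/top5z.png

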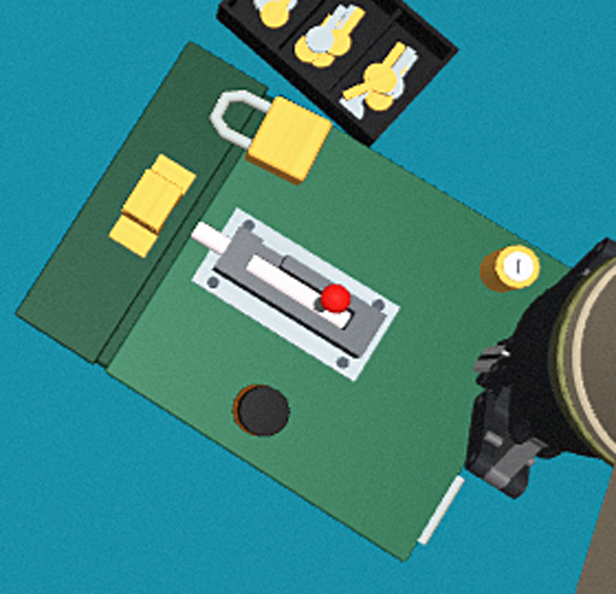

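View pics/side5z.png

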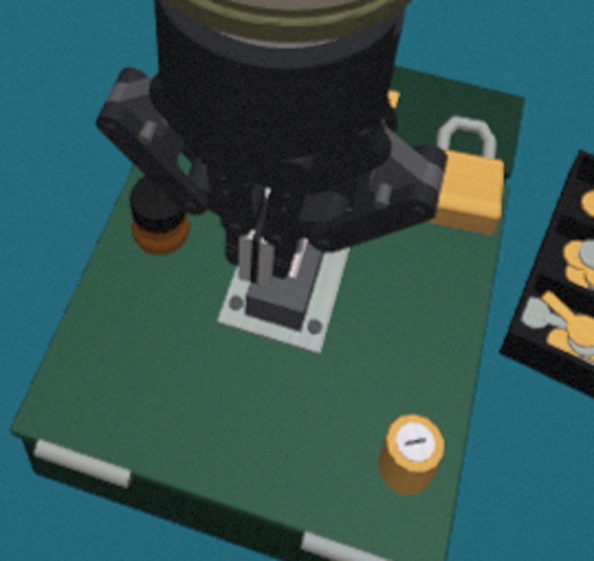

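```bash
python3 - <<'E'
from h import *
for n,u,v in[("knL",(516,335),(249.5,279.5)),("tip",(497,274.5),(320.9,353.5))]:
    P,r=tri(u,v);print(n,P.round(1),r.round(1),w2box(P).round(1))
import cv2
a=cv2.imread("pics/top5.png")[240:320,460:560];b=cv2.imread("pics/side5.png")[290:370,270:370]
cv2.imwrite("pics/z5.png",cv2.hconcat([cv2.resize(x,(400,320),interpolation=2) for x in(a,b)]))
E
```

```text
knL [ 466.7 -140.3  301.9] [-0.1  1.   0.8 -0. ] [ -58.8 -109.1  301.9]
tip [ 524.4 -159.5  190. ] [-0.5  2.7  2.2 -0.2] [ 1.00e-01 -9.39e+01  1.90e+02]
```

View pics/z5.png

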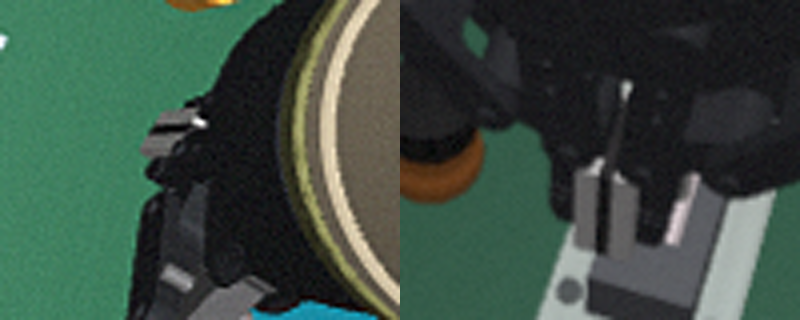

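```bash
python3 - <<'E'
from h import *
# predicted knuckle positions in each pose: tool offset +-59 along y, -114 z
for k,t,yaw in(("3",(0.4,-17.1,128.3),0),("4",(.2,-99.3,187.7),0),("5",(.4,-96.8,188.2),1)):
    for s in(-1,1):
        b=np.array(t)+([0,s*59,114] if not yaw else [s*59,0,114]);P=box2w(b)
        print(k,s,"top",proj(T,P)[0].round(),"topcrop2",((proj(T,P)[0]-[280,110])*2).round(),"side",proj(S,P)[0].round(),"sidecrop2",((proj(S,P)[0]-[205,120])*2).round())
E
```

```text
3 -1 top [498. 268.] topcrop2 [435. 316.] side [331. 308.] sidecrop2 [252. 376.]
3 1 top [405. 212.] topcrop2 [251. 203.] side [362. 219.] sidecrop2 [314. 199.]
4 -1 top [592. 312.] topcrop2 [624. 403.] side [302. 355.] sidecrop2 [193. 470.]
4 1 top [485. 247.] topcrop2 [410. 273.] side [346. 236.] sidecrop2 [281. 232.]
5 -1 top [505. 329.] topcrop2 [450. 438.] side [256. 268.] sidecrop2 [103. 295.]
5 1 top [566. 226.] topcrop2 [573. 233.] side [402. 307.] sidecrop2 [395. 373.]
```

```bash
python3 - <<'E'
import cv2
a=cv2.imread("pics/side4.png")[200:440,200:440];cv2.imwrite("pics/side4z.png",cv2.resize(a,None,fx=2.5,fy=2.5,interpolation=2))
E
```

```text
(no output)
```

View pics/side4z.png

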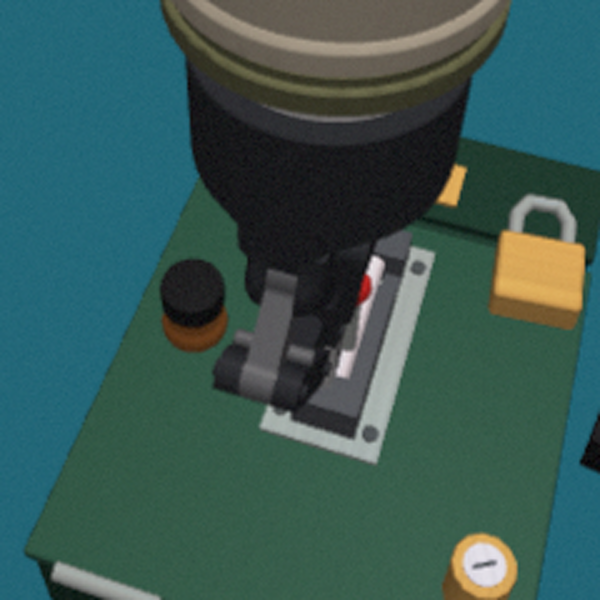

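```bash
python3 -m creep '{"translation":[[5,0,5],[13,0,20],[14,0,20],[5,0,20],[0,0,15],[0,0,5],[0,0,0]],"rotation":[[0,0,0],[0,0,0],[0,0,0],[0,0,0],[0,0,0],[0,0,0],[0,0,0]],"claw":[0,0,0,0,0,0,0]}' 40
python3 look.py 6
```

```text
time: 8.0
tool_pos: [542.0, -131.8, 102.5]
tcp_rot: [-179.9, 0.0, 57.2]
ft_force: [0.2, -0.4, 1.0]
finger_gap: -0.1
t 8.0 tcp [ 542.  -131.8  102.5] rot [-1.799e+02  3.000e-02  5.720e+01] box [-1.000e-01 -6.110e+01  1.025e+02] F [ 0.2 -0.4  1. ] Fbox [ 0.3 -0.2  1. ] gap -0.1 q [-19.   5.  99.  -0.  76.  14.]
top [455.69121181 265.41990599]
side [328.7064011 365.7059582]
```

View pics/c6.png

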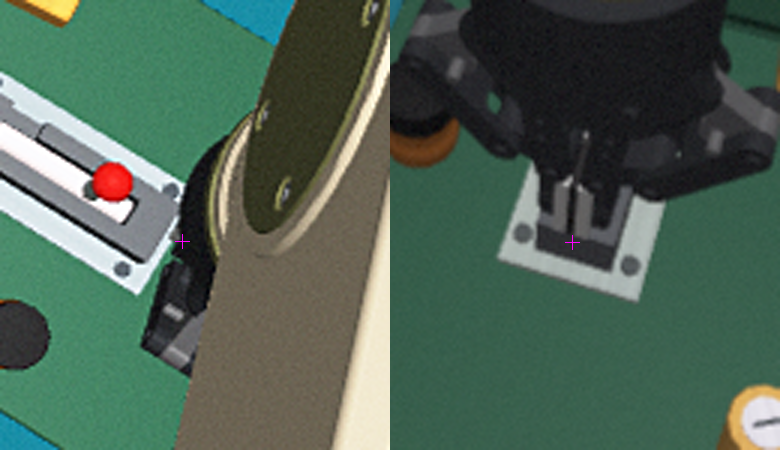

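```bash
python3 -m creep '{"translation":[[5,0,0],[7,0,0],[5,0,0],[5,0,0],[5,0,0],[5,0,0],[5,0,0],[4,0,0],[0,0,0]],"rotation":[[0,0,0],[0,0,0],[0,0,0],[0,0,0],[0,0,0],[0,0,0],[0,0,0],[0,0,0],[0,0,0]],"claw":[0,0,0,0,0,0,0,0,0]}' 40
python3 look.py 7
```

```text
time: 9.0
tool_pos: [565.3, -96.9, 103.5]
tcp_rot: [180.0, -0.0, 57.2]
ft_force: [-0.2, -0.6, -0.4]
finger_gap: -0.2
t 9.0 tcp [565.3 -96.9 103.5] rot [ 1.7999e+02 -2.0000e-02  5.7190e+01] box [  0.5 -19.2 103.5] F [-0.2 -0.6 -0.4] Fbox [ 0.2 -0.6 -0.4] gap -0.2 q [-15.   8.  96.   0.  76.  18.]
top [429.93856411 248.95808922]
side [339.09124422 334.83048667]
```

View pics/c7.png

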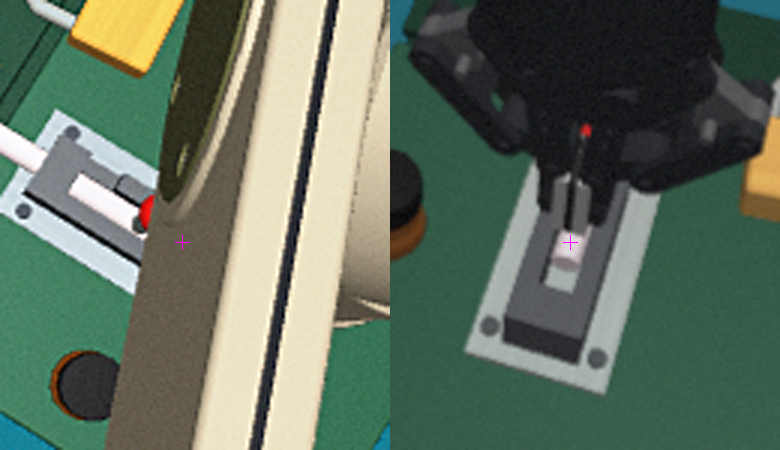

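```bash
python3 -m creep '{"translation":[[4,0,0],[5,0,0],[5,0,0],[5,0,0],[4,0,0],[2,0,0],[0,0,0]],"rotation":[[0,0,0],[0,0,0],[0,0,0],[0,0,0],[0,0,0],[0,0,0],[0,0,0]],"claw":[0,0,0,0,0,0,0]}' 40
python3 look.py 8
```

```text
time: 9.8
tool_pos: [578.7, -75.9, 103.3]
tcp_rot: [-180.0, -0.0, 57.2]
ft_force: [0.1, -0.8, -0.7]
finger_gap: -0.1
t 9.8 tcp [578.7 -75.9 103.3] rot [-1.80e+02 -2.00e-02  5.72e+01] box [  0.4   5.7 103.3] F [ 0.1 -0.8 -0.7] Fbox [ 0.6 -0.6 -0.7] gap -0.1 q [-13.   9.  95.   0.  76.  20.]
top [414.48532843 239.61893009]
side [344.36135763 318.01694996]
```

View pics/c8.png

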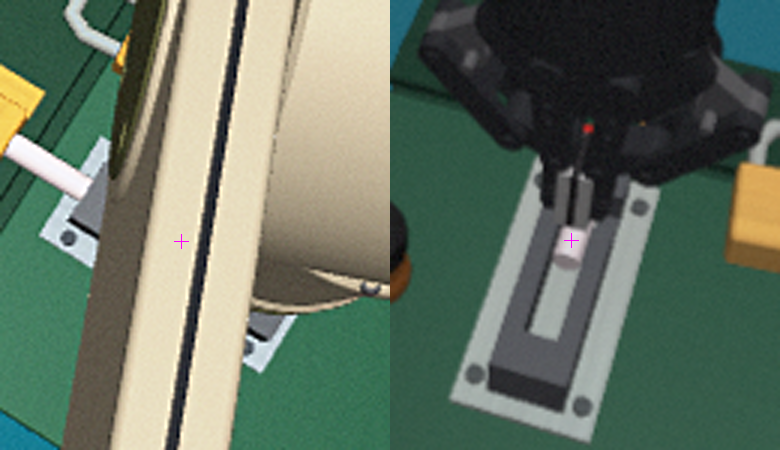

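```bash
for i in 1 2 3; do python3 -m creep '{"translation":[[2,0,0],[1,0,0]],"rotation":[[0,0,0],[0,0,0]],"claw":[0,0]}' 40 >/dev/null; python3 -c "
from h import *
state()"; done
```

```text
t 10.1 tcp [580.  -74.  103.4] rot [-1.7999e+02  2.0000e-02  5.7160e+01] box [  0.4   8.1 103.4] F [-1.6 -2.3  0.4] Fbox [-0.1 -2.8  0.4] gap 0.2 q [-12.   9.  94.  -0.  76.  21.]
t 10.3 tcp [581.8 -71.3 103.4] rot [-180.      0.     57.16] box [  0.4  11.3 103.4] F [-0.6 -2.2  0. ] Fbox [ 0.7 -2.2  0. ] gap -0.2 q [-12.   9.  94.  -0.  76.  21.]
t 10.5 tcp [582.5 -70.5 103.4] rot [-179.98    0.2    57.14] box [  0.6  12.3 103.4] F [ -8.7 -11.9   4.2] Fbox [ -0.8 -14.7   4.2] gap -0.0 q [-12.  10.  94.  -0.  76.  21.]
```

```bash
python3 -m creep '{"translation":[[1,0,0],[0,0,0]],"rotation":[[0,0,0],[0,0,0]],"claw":[0,0]}' 40 >/dev/null; python3 look.py 9
```

```text
t 10.7 tcp [582.6 -70.5 103.4] rot [-179.98    0.27   57.11] box [  0.7  12.4 103.4] F [ -9.3 -12.8   4. ] Fbox [ -0.9 -15.8   4. ] gap 0.1 q [-12.  10.  94.  -0.  76.  21.]
top [410.51985365 236.90913874]
side [346.00699405 313.69737347]
```

View pics/c9.png

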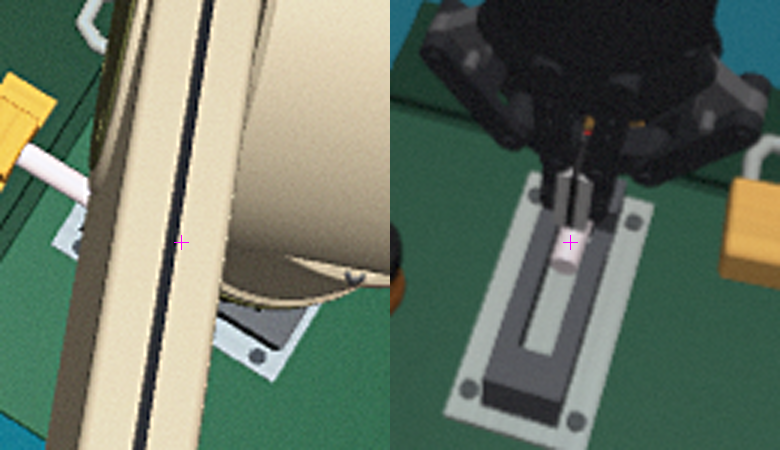

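View pics/top9.png

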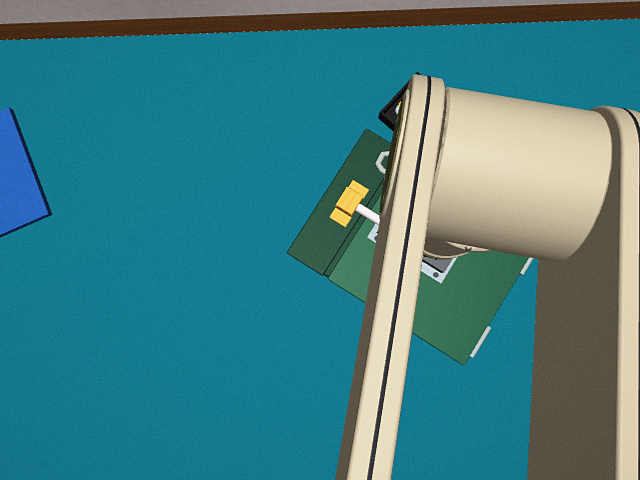

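```bash
python3 -m creep '{"translation":[[-6,0,0],[-10,0,0],[-10,0,0],[-6,0,-10],[0,0,-20],[0,0,-25],[0,-10,-20],[0,-20,0],[5,-15,0],[10,-5,0]],"rotation":[[0,0,0],[0,0,0],[0,0,0],[0,0,0],[0,0,0],[0,0,0],[0,0,0],[0,0,0],[0,0,0],[0,0,0]],"claw":[0,0,0,0,0,0,0,0,0,0]}' 40; python3 -c "
from h import *
togo((-50,30,180),57.13)"
```

```text
time: 11.8
tool_pos: [532.2, -54.9, 179.5]
tcp_rot: [179.9, -0.0, 57.1]
ft_force: [0.5, 0.5, -0.2]
finger_gap: 0.0
t 11.8 tcp [532.2 -54.9 179.5] rot [ 1.7994e+02 -4.0000e-02  5.7140e+01] box [-50.1  -1.8 179.5] F [ 0.5  0.5 -0.2] Fbox [ 0.1  0.6 -0.2] gap 0.0 q [-11.  -2.  98.   0.  84.  21.]
rotvec tool [ 0.001 -0.001  0.   ] shift in present tool axes [31.8  0.1 -0.4] shift in aligned axes [31.8  0.1 -0.5]
```

```bash
python3 -m creep '{"translation":[[8,0,0],[12,0,0],[10,0,5],[0,0,15],[0,0,20],[0,0,20],[0,0,10],[0,0,4],[0,0,0]],"rotation":[[0,0,0],[0,0,0],[0,0,0],[0,0,0],[0,0,0],[0,0,0],[0,0,0],[0,0,0],[0,0,0]],"claw":[0,0,0,0,0,0,0,0,0]}' 40; python3 look.py 10
```

```text
time: 12.7
tool_pos: [548.5, -30.0, 103.6]
tcp_rot: [-179.9, 0.0, 57.2]
ft_force: [0.2, -0.7, 0.4]
finger_gap: -0.3
t 12.7 tcp [548.5 -30.  103.6] rot [-1.7993e+02  3.0000e-02  5.7160e+01] box [-49.9  27.9 103.6] F [ 0.2 -0.7  0.4] Fbox [ 0.5 -0.4  0.4] gap -0.3 q [ -8.   4. 100.  -0.  76.  24.]
top [382.06730544 261.52600784]
side [311.11119971 293.37080193]
```

View pics/c10.png

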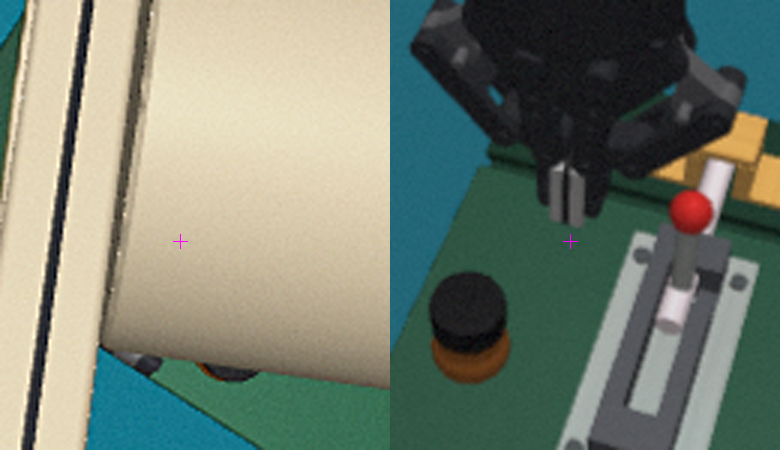

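View pics/side10.png

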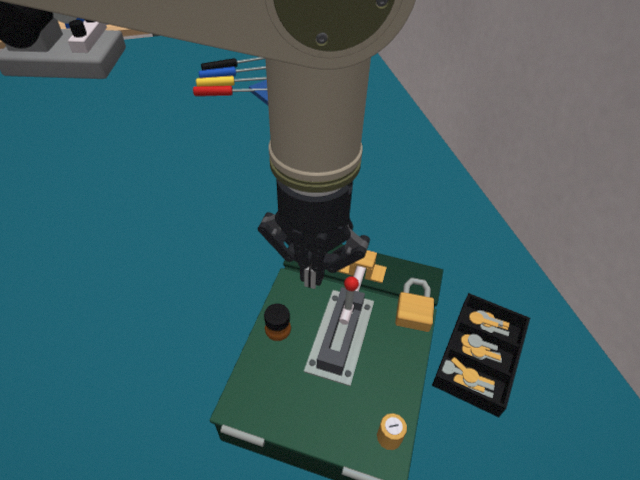

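```bash
python3 -m creep '{"translation":[[1,4,0],[1,6,0],[0,6,0],[0,6,0],[0,6,0],[0,6,0],[0,6,0],[0,5,0],[0,0,0]],"rotation":[[0,0,0],[0,0,0],[0,0,0],[0,0,0],[0,0,0],[0,0,0],[0,0,0],[0,0,0],[0,0,0]],"claw":[0,0,0,0,0,0,0,0,0]}' 40; python3 look.py 11
```

```text
time: 13.7
tool_pos: [588.2, -53.1, 104.1]
tcp_rot: [-180.0, 0.0, 57.1]
ft_force: [0.1, 0.5, -1.0]
finger_gap: 0.2
t 13.7 tcp [588.2 -53.1 104.1] rot [-1.800e+02  1.000e-02  5.715e+01] box [ -4.   30.1 104.1] F [ 0.1  0.5 -1. ] Fbox [-0.2  0.5 -1. ] gap 0.2 q [-10.  10.  93.  -0.  76.  23.]
top [397.98910635 233.04251099]
side [346.04295922 301.15240473]
```

View pics/c11.png

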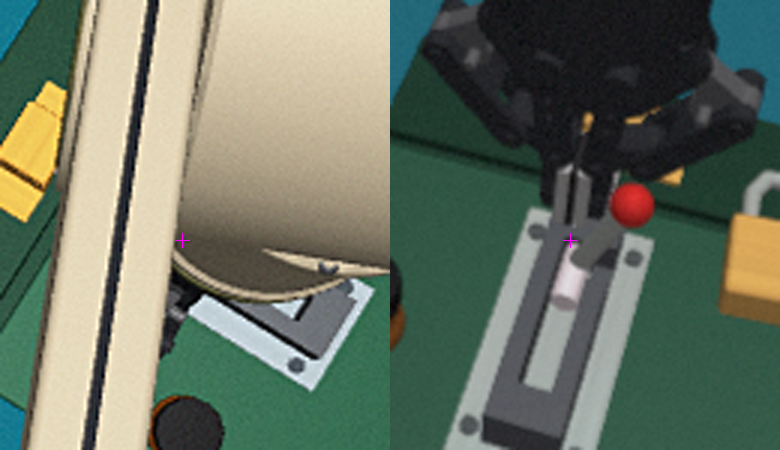

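```bash
python3 -m creep '{"translation":[[0,4,0],[0,5,0],[0,5,0],[0,4,0],[0,0,0]],"rotation":[[0,0,0],[0,0,0],[0,0,0],[0,0,0],[0,0,0]],"claw":[0,0,0,0,0]}' 40; python3 look.py 12
```

```text
time: 14.3
tool_pos: [603.6, -62.9, 104.5]
tcp_rot: [180.0, -0.0, 57.2]
ft_force: [0.2, -0.0, -0.4]
finger_gap: -0.2
t 14.3 tcp [603.6 -62.9 104.5] rot [ 1.7996e+02 -1.0000e-02  5.7150e+01] box [ 14.2  30.2 104.5] F [ 0.2 -0.  -0.4] Fbox [ 0.2  0.1 -0.4] gap -0.2 q [-11.  12.  91.  -0.  77.  22.]
top [404.75812281 222.04847988]
side [360.05483138 304.70252085]
```

View pics/c12.png

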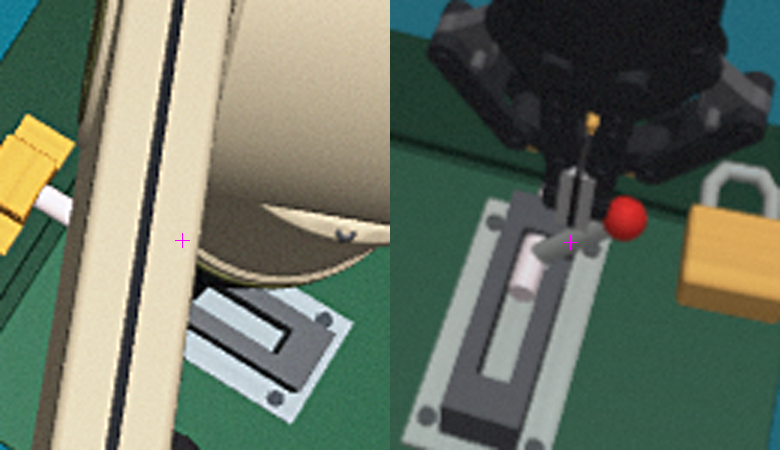

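```bash
python3 - <<'E'
from h import *
for th in(.8,.9,1.,1.1):print(th,proj(S,box2w((56*np.sin(th),30,86+56*np.cos(th))))[0].round(1))
E
for i in 1 2 3; do python3 -m creep '{"translation":[[0,2,0],[0,2,0],[0,0,0]],"rotation":[[0,0,0],[0,0,0],[0,0,0]],"claw":[0,0,0]}' 40 >/dev/null; python3 -c "
from h import *
state()"; done; python3 look.py 13
```

```text
0.8 [382.3 301. ]
0.9 [384.9 303.7]
1.0 [387.  306.5]
1.1 [388.7 309.3]
t 14.7 tcp [606.5 -64.7 104.5] rot [179.99  -0.    57.17] box [ 17.6  30.3 104.5] F [0.8 0.  0. ] Fbox [0.7 0.5 0. ] gap -0.2 q [-11.  13.  90.  -0.  77.  22.]
t 15.0 tcp [610.  -67.  104.5] rot [ 1.7998e+02 -1.0000e-02  5.7160e+01] box [ 21.8  30.2 104.5] F [-0.1 -0.   0.3] Fbox [-0.1 -0.1  0.3] gap -0.1 q [-11.  13.  90.  -0.  77.  22.]
t 15.3 tcp [613.1 -69.  104.2] rot [-179.98    0.     57.16] box [ 25.5  30.2 104.2] F [-1.   0.6 -0.3] Fbox [-1.2  0.  -0.3] gap -0.2 q [-11.  14.  89.   0.  77.  22.]
t 15.3 tcp [613.1 -69.  104.2] rot [-179.98    0.     57.16] box [ 25.5  30.2 104.2] F [-1.   0.6 -0.3] Fbox [-1.2  0.  -0.3] gap -0.2 q [-11.  14.  89.   0.  77.  22.]
top [408.92974115 215.31577766]
side [368.77904457 307.19637228]
```

View pics/c13.png

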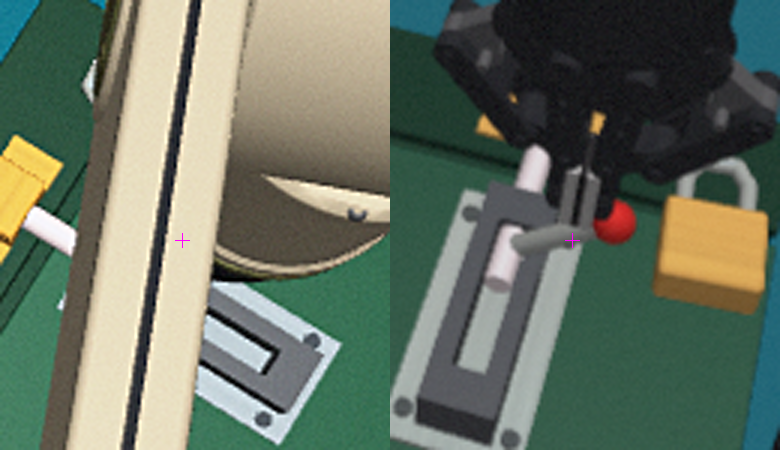

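```bash

for i in 1 2 3; do python3 -m creep '{"translation":[[0,2,0],[0,2,0],[0,0,0]],"rotation":[[0,0,0],[0,0,0],[0,0,0]],"claw":[0,0,0]}' 40 >/dev/null; python3 -c "
from h import *
state()"; done; python3 look.py 14
```

```text
t 15.7 tcp [616.8 -71.3 104.5] rot [ 1.7998e+02 -1.0000e-02  5.7170e+01] box [ 29.8  30.3 104.5] F [-1.2  0.2  0.1] Fbox [-1.1 -0.5  0.1] gap -0.6 q [-11.  15.  88.  -0.  77.  22.]
t 16.0 tcp [620.2 -73.5 104.6] rot [ 1.7997e+02 -1.0000e-02  5.7160e+01] box [ 33.9  30.2 104.6] F [0.4 0.4 0.2] Fbox [0.1 0.6 0.2] gap -0.0 q [-11.  15.  88.  -0.  77.  21.]
t 16.3 tcp [623.4 -75.7 104.5] rot [179.98  -0.    57.16] box [ 37.8  30.2 104.5] F [-0.3 -0.5 -0.3] Fbox [ 0.1 -0.6 -0.3] gap 0.0 q [-12.  16.  87.  -0.  77.  21.]
t 16.3 tcp [623.4 -75.7 104.5] rot [179.98  -0.    57.16] box [ 37.8  30.2 104.5] F [-0.3 -0.5 -0.3] Fbox [ 0.1 -0.6 -0.3] gap 0.0 q [-12.  16.  87.  -0.  77.  21.]
top [413.50789106 207.940348  ]
side [378.40180806 309.66608259]
```

View pics/c14.png

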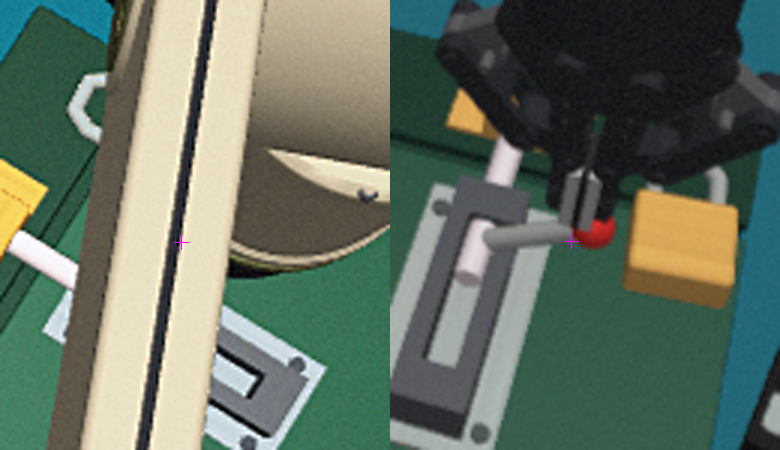

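```bash

python3 -m creep '{"translation":[[0,2,0],[0,2,0],[0,2,0],[0,0,0]],"rotation":[[0,0,0],[0,0,0],[0,0,0],[0,0,0]],"claw":[0,0,0,0]}' 40 >/dev/null; python3 -c "
from h import *
state()"
for i in 1 2 3; do python3 -m creep '{"translation":[[0,0,1],[0,0,0]],"rotation":[[0,0,0],[0,0,0]],"claw":[0,0]}' 40 >/dev/null; python3 -c "
from h import *
state()"; done; python3 look.py 15
```

```text
t 16.8 tcp [628.5 -78.9 104.4] rot [179.99   0.    57.16] box [ 43.8  30.2 104.4] F [1.  0.7 0.1] Fbox [0.5 1.1 0.1] gap 0.3 q [-12.  16.  86.  -0.  77.  21.]
t 17.0 tcp [628.7 -79.  103.8] rot [ 1.7993e+02 -1.0000e-02  5.7160e+01] box [ 44.   30.3 103.8] F [ 1.6 -0.7  1.6] Fbox [1.7 0.2 1.6] gap 0.2 q [-12.  16.  86.  -0.  77.  21.]
t 17.2 tcp [628.6 -78.9 102.8] rot [ 1.7994e+02 -2.0000e-02  5.7170e+01] box [ 43.9  30.3 102.8] F [ 1.7 -1.2  1.7] Fbox [ 2.1 -0.1  1.7] gap 0.1 q [-12.  16.  86.  -0.  77.  21.]
t 17.4 tcp [628.2 -78.7 101.3] rot [180.    -0.    57.17] box [ 43.4  30.3 101.3] F [ 2.2 -0.8  3.1] Fbox [2.3 0.6 3.1] gap 0.3 q [-12.  17.  86.   0.  77.  21.]
t 17.4 tcp [628.2 -78.7 101.3] rot [180.    -0.    57.17] box [ 43.4  30.3 101.3] F [ 2.2 -0.8  3.1] Fbox [2.3 0.6 3.1] gap 0.3 q [-12.  17.  86.   0.  77.  21.]
top [415.21512719 204.91208401]
side [382.5131967  312.21433433]
```

View pics/c15.png

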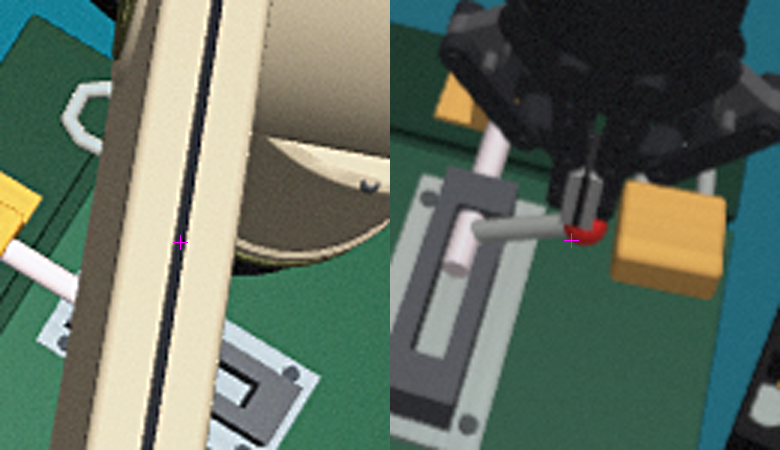

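```bash

for i in 1 2 3; do python3 -m creep '{"translation":[[0,0,1],[0,0,0]],"rotation":[[0,0,0],[0,0,0]],"claw":[0,0]}' 40 >/dev/null; python3 -c "
from h import *
state()"; done
```

```text
t 17.7 tcp [628.  -78.6 100.1] rot [-1.7997e+02  1.0000e-02  5.7170e+01] box [ 43.2  30.2 100.1] F [ 1.6 -0.8  2. ] Fbox [1.8 0.2 2. ] gap -0.1 q [-12.  17.  86.   0.  77.  21.]
t 17.9 tcp [627.9 -78.6  99. ] rot [-1.7996e+02  1.0000e-02  5.7170e+01] box [43.1 30.2 99. ] F [ 1.2 -0.7  1.9] Fbox [1.4 0.1 1.9] gap -0.2 q [-12.  17.  86.   0.  77.  21.]
t 18.1 tcp [627.9 -78.6  98. ] rot [-1.7996e+02  1.0000e-02  5.7170e+01] box [43.2 30.2 98. ] F [ 1.4 -0.9  1.8] Fbox [1.7 0.  1.8] gap 0.1 q [-12.  17.  86.   0.  77.  21.]
```

```bash

for i in 1 2 3; do python3 -m creep '{"translation":[[0,0,1],[0,0,0]],"rotation":[[0,0,0],[0,0,0]],"claw":[0,0]}' 40 >/dev/null; python3 -c "
from h import *
state()"; done;python3 look.py 16
```

```text
t 18.3 tcp [628.2 -78.7  97.3] rot [-180.      0.     57.17] box [43.4 30.3 97.3] F [ 0.3 -1.   1.6] Fbox [ 0.8 -0.7  1.6] gap -0.1 q [-12.  17.  86.   0.  77.  21.]
t 18.5 tcp [628.5 -78.8  96.9] rot [ 1.7996e+02 -1.0000e-02  5.7170e+01] box [43.7 30.3 96.9] F [ 0.2 -0.9  4.7] Fbox [ 0.7 -0.7  4.7] gap 0.0 q [-12.  17.  86.  -0.  77.  21.]
t 18.7 tcp [628.7 -78.9  96.6] rot [ 1.7993e+02 -2.0000e-02  5.7170e+01] box [43.9 30.4 96.6] F [-1.2  0.   8.3] Fbox [-1.  -0.6  8.3] gap 0.2 q [-12.  17.  86.  -0.  77.  21.]
t 18.7 tcp [628.7 -78.9  96.6] rot [ 1.7993e+02 -2.0000e-02  5.7170e+01] box [43.9 30.4 96.6] F [-1.2  0.   8.3] Fbox [-1.  -0.6  8.3] gap 0.2 q [-12.  17.  86.  -0.  77.  21.]
top [414.82202494 205.12340413]
side [382.41912024 314.33158976]
```

View pics/c16.png

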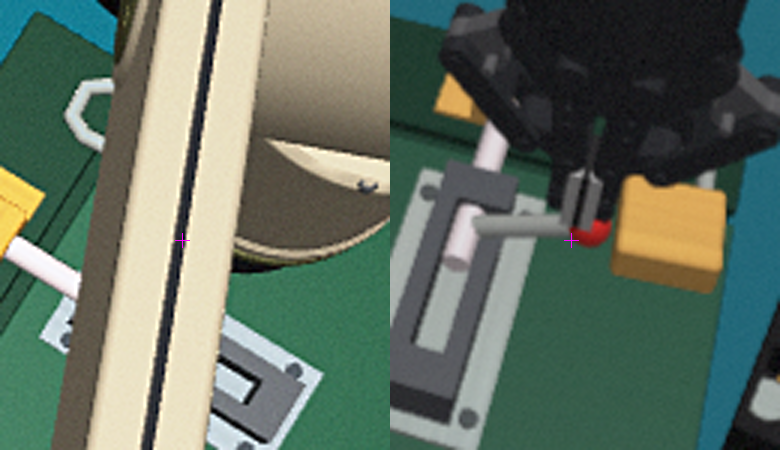

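```bash

python3 -m creep '{"translation":[[0,0,1],[0,0,1],[0,0,0]],"rotation":[[0,0,0],[0,0,0],[0,0,0]],"claw":[0,0,0]}' 40; python3 -m creep '{"translation":[[0,0,-4],[0,0,-10],[0,0,-20],[0,0,-25],[0,0,-25],[-20,-20,-25],[-35,-35,0],[-35,-35,0],[-35,-35,0],[-20,-20,0]],"rotation":[[0,0,0],[0,0,0],[0,0,0],[0,0,0],[0,0,0],[0,0,0],[0,0,0],[0,0,0],[0,0,0],[0,0,0]],"claw":[0,0,0,0,0,0,0,0,0,0]}' 40
python3 -m creep '{"translation":[[-10,-10,0],[0,0,0]],"rotation":[[0,0,0],[0,0,0]],"claw":[0,0]}' 40
python3 look.py 17
python3 - <<'E'
import cv2
for n in("top","side"):
  a=cv2.imread(f"pics/{n}17.png"); a=a[110:380,280:560] if n=="top" else a[225:480,205:475]
  cv2.imwrite(f"pics/{n}17z.png",cv2.resize(a,None,fx=2.2,fy=2.2,interpolation=2))
E
```

```text
time: 19.1
tool_pos: [629.1, -79.0, 95.9]
tcp_rot: [179.9, -0.0, 57.2]
ft_force: [-4.7, -0.7, 15.0]
finger_gap: -0.1
time: 20.1
tool_pos: [424.7, -122.0, 202.0]
tcp_rot: [-179.9, 0.0, 57.2]
ft_force: [0.8, -0.7, 1.2]
finger_gap: 0.1
time: 20.3
tool_pos: [412.5, -125.2, 202.6]
tcp_rot: [180.0, 0.0, 57.1]
ft_force: [0.5, 0.1, -0.6]
finger_gap: 0.2
t 20.3 tcp [ 412.5 -125.2  202.6] rot [179.99   0.    57.09] box [-112.5 -125.8  202.6] F [ 0.5  0.1 -0.6] Fbox [ 0.4  0.4 -0.6] gap 0.2 q [-24. -20. 111.  -0.  89.   9.]
top [474.29908678 374.10784943]
side [199.62293703 342.02344791]
```

View pics/top17z.png

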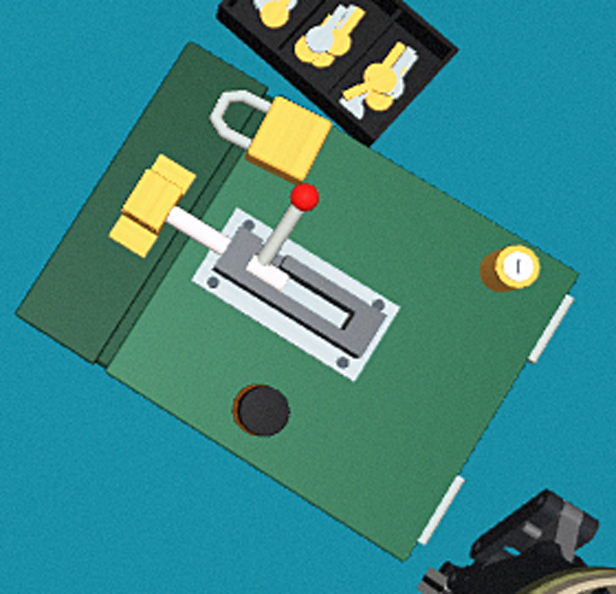

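View pics/side17z.png

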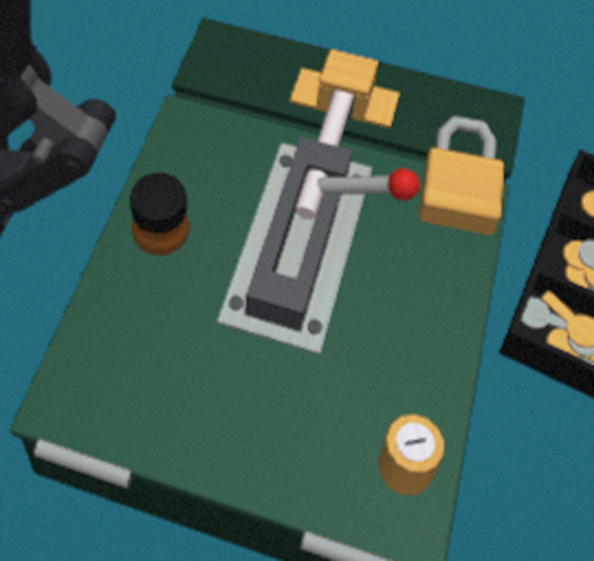

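Ball now at top-zoom (305,197) and side-zoom (404,184). The bolt is in the keeper, and the jar, padlock and cylinder show the same pixel positions as before.

```bash
python3 - <<'E'
from h import *
P,r=tri((280+305/2.2,110+197/2.2),(205+404/2.2,225+184/2.2));b=w2box(P);print(b.round(1),r.round(1),"theta",np.arctan2(b[0],b[2]-86))
a=cv2.imread("pics/top0.png").astype(int);c=cv2.imread("pics/top17.png").astype(int)
for n,(x,y) in dict(cyl=(512,232),jar=(398,297),pad=(405,170)).items():
    print(n,abs(a-c)[y-25:y+25,x-25:x+25].max(2).__gt__(40).sum())
a=cv2.imread("pics/side0.png").astype(int);c=cv2.imread("pics/side17.png").astype(int)
for n,(x,y) in dict(cyl=(391,432),jar=(277,321),pad=(417,305)).items():
    print(n,abs(a-c)[y-18:y+18,x-18:x+18].max(2).__gt__(40).sum())
E
```

```text
[ 49.9  30.6 112. ] [-0.   0.2  0.1 -0. ] theta 1.089599998708576
cyl 0
jar 0
pad 13
cyl 0
jar 0
pad 0
```

```bash
python3 -c "
from bench import *
print(hand_in())"
```

```text
the job is handed in; nothing more can be done
None
```

The bolt is home in the brass keeper and the handle is over in the notch at its stop. I handed the job in at about 20.3 s, with the arm clear and touching nothing.

**How it was done:** With the shut fingers I pushed the handle along its slot until the bolt hit its stop, where the force rose to about 16 N. I then moved to the other side, pushed the handle sideways, and finished by pressing down on the ball until it stopped at about 15 N.

**Last checks:**
- **Ball position:** it measured box (49.9, 30.6, 112.0) mm against the expected (50, 30, 111) mm. That puts the bolt at about 0.060 m and the handle at about 1.09 rad.
- **Cylinder and jar:** their image areas did not change in either view.
- **Padlock:** no change in the side view. In the top view 13 pixels differed; I put that down to the red ball, which now lies just beside it, but did not check those pixels separately.

**What disagreed:**
- **Finger tips:** the shut finger tips sat roughly 10–25 mm farther back than the reported tool point. My first push went over the top of the ball without moving it. I lowered the tool and repeated the push.
- **Force sensor:** its readings wandered by about 1 N, so I judged the light 1–2.5 N pushes from pictures and relied on force only at the two stops.

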